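# File a coin in the tray and hold the reading glass over it

### The arm

A 6-joint arm with a two-finger parallel gripper is mounted at the origin on a cart in front of the work surface, level with it; the furniture and walls round the work are solid. World frame = base frame: x ahead of the robot, y to its left, z up, the work surface at z = 0. Lengths are in m, angles in rad, forces in N, time in s.
With the tool pointing down it reaches from about 0.35 to 0.975 m from the base axis. Payload 4.9 kg.
Tool frame: the origin (TCP) lies at the very end of the fingers, on their centre line; the grasp point (between the pads) lies 19 mm behind it (ctrl.grip_point_offset is the distance from the TCP to the grasp point, in m); z points along the fingers, y is the line along which they close (so a half turn about z gives the same grasp; the last joint's range is limited). The gripper opens to 85 mm and grips with 20 to 120 N. Pads are 22 mm wide; open, the fingers measure 114 mm over their backs; the gripper's body (76 mm by 85 mm) begins 54 mm behind the grasp point. The pads swing forward as they close: fully open they stand 13 mm farther back than shut.
Start: joints at [1.14, 0.053, 1.613, -0, 1.476, -0.119], TCP at [0.192, 0.595, 0.231] pointing down, gripper open.
Joint ranges: [-3.01, 3.01], [-1.01, 2.22], [0.06, 2.58], [-1.02, 4.17], [0.09, 2.62], [-3.14, 3.14]. Speed limits (rad/s): [2.57, 2.57, 3.14, 3.14, 3.14, 3.14].

### API

Orientations are given as a rotation vector (axis times angle).
In Python, from station import ctrl gives the robot as it stands.
- The arm moves only by the tool send_rows, never from a script. Its argument "rows" is a list of rows, each a list of 3 entries, a list of its own where there are three numbers: the finger opening in cm, from 0 to 8.54, then the shift along the tool's x, y, z in cm, then the turn about the tool's z in degrees. A call has 1 to 10 rows; each row shifts and turns the commanded pose from where the row before left it, along the tool's axes as they then stand; what a row does not reach is not made up. A row lasts 1/8 s, in which the tool goes at most 62.5 mm and 10.7 degrees, less where a joint would pass 70% of its speed; a pose out of reach is approached as far as the arm can. A call with a gripper value outside its range is refused whole. The fingers move at their own pace and stop on an object; "newtons" is the grip in N (left out, the last holds). Time passes only in rows, so rows that do not move let the fingers close. It gives the time, the measured TCP pose, the force, the opening and the grip force at its end, in the units of the state.
- ctrl.get_obs(): the state, without advancing time (a new reading comes with each control period).
- ctrl.get_image(name): name is "side" or "top" or "wrist"; returns a dict with "frame" (420x560x3 uint8, red, green, blue), "range_z" (420x560 float32, m along the optical axis (not along the pixel's ray), 0 where there is no reading), "fx", "fy", "cx", "cy" (pixels), "k1" (the pictures are not rectified: a ray, as slopes to the right and down, at radius r is drawn at 1 + k1 r^2 times it, then the intrinsics apply), "cam_to_world" (4x4, takes a point from camera to world coordinates). Camera axes: x right, y down, z forward; pixel columns grow to the right and rows downward; lengths in m; the calibration is good to about 2 mm. A picture is of the moment at which its call begins.
- ctrl.finish_job(): hands the job in; it is judged then, once.
The state is a dict: "t": time; "q": joint angles; "dq": joint speeds; "effort": joint torques, N m; "tool_pos": TCP position; "tool_rot": TCP orientation; "contact_force": force on the tool from outside, world axes, zero at the start; "wrist_torque": the same for the moment, N m; "opening": finger opening in m; "grip_force": force on a finger pad.
Only numpy, scipy, OpenCV 4.12 (cv2) and the standard library are available. Lean on these libraries where they do the work, as an engineer would, in place of code of your own. Each camera call takes 0.05 s, during which the arm holds its last target. There are 200 camera calls.

### The job

Put the loose coin capsule into the one empty recess of the coin tray and press it down with the fingertips until it is fully home, flush with the tray. Then pick up the reading glass by its handle, carry it over the things standing between without disturbing them, and hold its lens level and centred two to three centimetres above that coin, touching neither coin nor tray. Finish while still holding it there, steady; do not put it down.

Things in the scene. Friction and masses are not known exactly. Their poses are not given: they have to be found in the camera images.
- tray: Coin tray, fixed, flat: grey insert in a dark wood frame, 208 x 147 mm, 16 mm high all over, tiny brass pull on one short side. 3 x 2 square recesses 53 mm wide, 9 mm deep (floor 7 mm above the desk), pitch 61 mm; five hold square capsules lying flush with the tray's face, one is empty. Origin: centre of the underside; x along the 208 mm side, away from the pull, y along the 147 mm side, z up.
- ticket: Paper ticket, a white disc 38 mm across and 0.5 mm thick, fixed on the floor of the empty recess. Origin at the centre of the recess, on its floor, 9 mm below the tray's face; x and y parallel to the recess's sides, as the tray's. Which of the six recesses is the empty one varies.
- capsule: Loose coin capsule lying on the desk between the tray and the row of standing things: square, 50 x 50 x 9 mm, 45 g, clear shell, white inlay, 38 mm brass-coloured coin; sides vertical but stepped in 1.5 mm over the lowest 2 mm. Drops into a recess with 1.5 mm play each side, at any quarter turn, and is then flush. Origin: centre of its underside; x and y parallel to its sides, z up.
- coin (a point): Centre of the upper face of the loose capsule, 9 mm above its underside; axes as the capsule's.
- magnifier: Reading glass, 174 mm long, about 110 g, flat on the desk (lens dipping 2 degrees) right of the row of standing things: lens in a brass rim 78 mm across, 8 mm thick; dark round handle 13.6 mm thick, its axis 7 mm above the underside. Origin: under the handle's axis near the lens, level with the underside; x from handle (x = -87 to 9 mm) to lens (9 to 86 mm); z up, square to the lens.
- lens (a point): Centre of the reading glass's lens, at x = 47.5 mm, z = 7 mm in the reading glass's frame; axes as the reading glass's.
- mug: White mug with a handle, 83 mm across, 94 mm high, loose; one of the three things standing in a row between reading glass and tray (in varying order); another mug far off has no part. Origin at the centre of its underside.
- jar_candle: Candle in a glass jar, 76 mm across, 90 mm high, loose; stands in the row. Origin at the centre of its underside.
- ink_bottle: Dark square ink bottle with a cap, 54 x 54 mm, 64 mm high, loose; the one in the row. Origin at the centre of its underside.

How it is judged:
On the way, in this order (a step that is already met when the one before it is completed fails the run):
1. the capsule lies flush in the empty recess with the fingertips pressing on it (horizontal distance between capsule and ticket below 0.004 m and z of capsule in the frame of tray between 0.005 and 0.0085 m and angle between capsule's own z axis and vertical below 0.04 rad and contact force between the fingers and capsule above 2 N), for 0.04 s.
2. the reading glass, in the fingers, passes over the row of standing things, its lens more than 75 mm above the desk (height (world z) of lens above 0.075 m and world y of lens between -0.24 and -0.1 m and contact force between the fingers and magnifier above 1 N), for 0.04 s.
At the end, for the whole second after the job is handed in: Capsule in the formerly empty recess: within 4 mm of its centre, 1.5 mm of flush, level. Reading glass held still in the fingers: lens within 12 mm of the coin's centre seen from above, level within 0.2 rad, 10 to 50 mm of air under its rim, touching neither tray nor capsule (horizontal distance between capsule and ticket below 0.004 m and z of capsule in the frame of tray between 0.005 and 0.0085 m and angle between capsule's own z axis and vertical below 0.04 rad and horizontal distance between lens and coin below 0.012 m and z of lens in the frame of coin between 0.014 and 0.054 m and angle between magnifier's own z axis and vertical below 0.2 rad and contact force between the fingers and magnifier above 1 N and contact force between magnifier and tray below 0.05 N and contact force between magnifier and capsule below 0.05 N and linear speed of magnifier below 0.02 m/s); the arm keeps its last pose, push and grip.
It fails at once if the mug is shifted by more than 15 mm (distance of mug from where it was at the start of the episode above 0.015 m).
It fails at once if the jar candle is shifted by more than 15 mm (distance of jar_candle from where it was at the start of the episode above 0.015 m).
It fails at once if the ink bottle is shifted by more than 15 mm (distance of ink_bottle from where it was at the start of the episode above 0.015 m).
It fails at once if the reading glass touches the coin capsule or the tray (contact force between magnifier and capsule above 0.5 N or contact force between magnifier and tray above 0.5 N).
It also fails if it takes over 72 s, if anything falls off the work surface, if the arm or the gripper's body presses on something with over 40 N, if the wrist force passes 120 N, or if a joint passes its speed limit or range.

## Working session

There is one attempt and no reset: what is moved stays moved. The work goes in short steps, Python scripts to look and compute and a tool call to move; the robot and the scene stay as the last step left them, time stands still between calls to the robot, and variables do not carry over. Pictures are saved under pics/ and viewed, at most 10 in all, crops included, and the job is handed in when it is done.

Besides the shell and the picture viewer there is one more tool, called after ">>>" as name(argument=value, ...) on one line, values as JSON. send_rows: Moves the arm, as the interface text tells. Its arguments: {"type":"object","properties":{"rows":{"type":"array","items":{"type":"array"}},"newtons":{"type":"number"}},"required":["rows"]}

```bash
mkdir -p pics; cat > h.py <<'E'
import numpy as np, cv2
from station import ctrl
from scipy.spatial.transform import Rotation as R
def img(n):
    d=ctrl.get_image(n); np.savez('%s.npz'%n,**d); return d
def load(n): 
    z=np.load('%s.npz'%n); return {k:z[k] for k in z.files}
def rays(d,uv):
    uv=np.atleast_2d(uv).astype(float)
    K=np.array([[d['fx'],0,d['cx']],[0,d['fy'],d['cy']],[0,0,1.]])
    p=cv2.undistortPoints(uv.reshape(-1,1,2),K,np.array([float(d['k1']),0,0,0])).reshape(-1,2)
    return np.c_[p,np.ones(len(p))]
def onplane(d,uv,z):
    T=d['cam_to_world']; r=rays(d,uv)@T[:3,:3].T; o=T[:3,3]
    return o+r*((z-o[2])/r[:,2])[:,None]
def bydepth(d,uv):
    uv=np.atleast_2d(uv); T=d['cam_to_world']
    z=d['range_z'][uv[:,1].astype(int),uv[:,0].astype(int)]
    return (rays(d,uv)*z[:,None])@T[:3,:3].T+T[:3,3]
def save(d,n): cv2.imwrite('pics/'+n,d['frame'][:,:,::-1])
E
python3 - <<'E'
from h import *
o=ctrl.get_obs(); print(o)
for n in('top','side'):
    d=img(n); print(n,d['fx'],d['k1'],d['cam_to_world'].round(3).tolist())
    save(d,n+'0.png')
a=load('top')['frame'];b=load('side')['frame']
E
```

```text
{'t': 0.0, 'q': array([ 1.14000170e+00,  5.33459245e-02,  1.61427644e+00,  9.23674520e-06,
        1.47597910e+00, -1.18963710e-01]), 'dq': array([-1.02194038e-05,  2.82046882e-03,  1.06370938e-03,  1.01511935e-03,
        5.16820510e-05, -6.68847337e-04]), 'effort': array([ 1.64240964e-04, -3.93683481e+01, -3.70174563e+01, -1.29290979e-04,
        7.23894249e-03,  5.08069533e-07]), 'tool_pos': array([0.19147041, 0.59430871, 0.23008027]), 'tool_rot': array([-4.87755803e-01, -3.10293543e+00,  3.03252138e-03]), 'contact_force': array([0.11930182, 0.17018505, 0.11932171]), 'wrist_torque': array([-0.01706598, -0.00635218,  0.01969874]), 'grip_force': 0.0, 'opening': 0.08503362313194426}
top 471.95724965898097 0.019348394320312632 [[0.012, -0.985, 0.171, 0.391], [-1.0, -0.012, 0.005, -0.082], [-0.003, -0.171, -0.985, 1.081], [0.0, 0.0, 0.0, 1.0]]
side 399.3429061145705 0.0241119979732856 [[0.929, -0.254, 0.268, 0.327], [-0.368, -0.594, 0.716, -0.71], [-0.023, -0.764, -0.645, 0.617], [0.0, 0.0, 0.0, 1.0]]
```

View pics/top0.png

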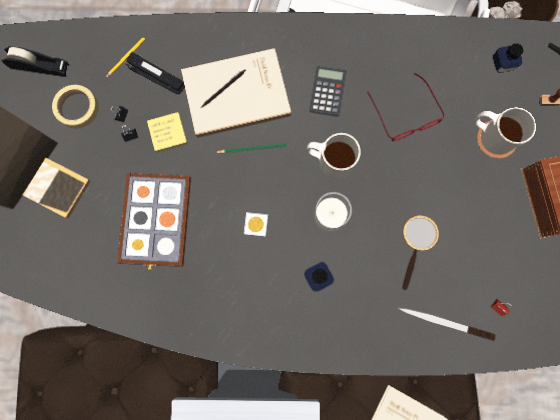

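View pics/side0.png

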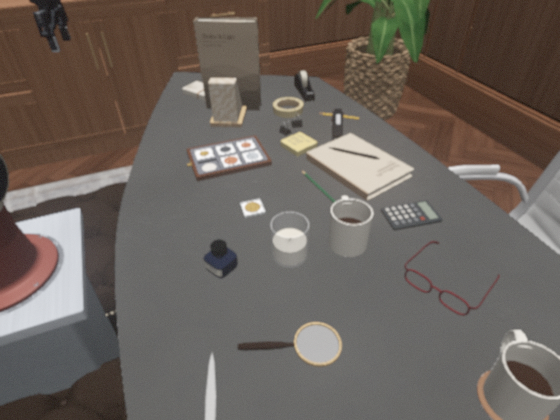

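The top view shows the tray at about (155,220) with its pull at (150,267). The empty recess with the white ticket is at (166,246). The loose capsule is at (256,224). The row is mug (340,152), candle (333,211) and ink (319,276). The lens is at (421,233) with its handle running to (406,288). The side view agrees.

```bash
python3 - <<'E'
from h import *
d=load('top'); f=d['frame']; hsv=cv2.cvtColor(f,cv2.COLOR_RGB2HSV)
def biggest(m,box):
    x0,y0,x1,y1=box; k=np.zeros(m.shape,np.uint8); k[y0:y1,x0:x1]=m[y0:y1,x0:x1]
    c,_=cv2.findContours(k,cv2.RETR_EXTERNAL,cv2.CHAIN_APPROX_NONE); return max(c,key=cv2.contourArea).reshape(-1,2)
def rect(c,z):
    w=onplane(d,c,z)[:,:2]; r=cv2.minAreaRect((w*1000).astype(np.float32)); return r
S=hsv[...,1].astype(int);V=hsv[...,2].astype(int);H=hsv[...,0]
brown=((S>90)&(V>40)&((H<18)|(H>170))).astype(np.uint8)
c=biggest(brown,(112,168,198,264)); print('tray',rect(c,.016))
white=((V>150)).astype(np.uint8)
c=biggest(((V>140)).astype(np.uint8),(238,206,275,244)); print('cap',rect(c,.009))
c=biggest(((V>170)&(S<40)).astype(np.uint8),(153,232,180,262)); print('ticket',rect(c,.0075),cv2.contourArea(c))
for nm,b in (('t1',(130,178,155,205)),('t2',(158,178,184,207)),('t3',(128,205,154,231)),('t4',(157,206,183,232)),('t5',(125,231,152,259))):
    c=biggest(((V>150)).astype(np.uint8),b); print(nm,rect(c,.016))
m=((S>60)&(V>90)).astype(np.uint8); c=biggest(m,(395,205,445,255)); e=onplane(d,c,.008)[:,:2]*1000; print('lens',cv2.fitEllipse(e.astype(np.float32)),cv2.minEnclosingCircle(e.astype(np.float32)))
m=((V<50)).astype(np.uint8); 
c=biggest(m,(395,247,422,295)); print('handle',rect(c,.01),onplane(d,c[[c[:,1].argmax(),c[:,1].argmin()]],.01))
# row heights by depth
vv,uu=np.mgrid[120:300,290:370]; P=bydepth(d,np.c_[uu.ravel(),vv.ravel()])
for nm,b in (('mug',(300,125,365,180)),('candle',(310,185,358,235)),('ink',(300,255,338,297))):
    vv,uu=np.mgrid[b[1]:b[3],b[0]:b[2]]; P=bydepth(d,np.c_[uu.ravel(),vv.ravel()]); Q=P[P[:,2]>.025]
    print(nm,Q[:,2].max(),Q[:,:2].min(0),Q[:,:2].max(0),np.median(Q,0))
o=ctrl.get_obs(); print(R.from_rotvec(o['tool_rot']).as_matrix().round(3))
E
```

```text
tray ((541.8264770507812, 216.929931640625), (148.33949279785156, 208.02174377441406), 87.83551788330078)
cap ((532.74560546875, -13.961410522460938), (51.751792907714844, 51.83948516845703), 84.9034194946289)
ticket ((480.9091491699219, 188.26637268066406), (38.644309997558594, 41.34934616088867), 0.6506066918373108) 234.0
t1 ((604.9566040039062, 248.32078552246094), (63.654781341552734, 55.276763916015625), 3.3561601638793945)
t2 ((602.2322387695312, 183.12234497070312), (63.32914352416992, 59.147308349609375), 0.6955944299697876)
t3 ((543.3596801757812, 247.83477783203125), (60.337093353271484, 57.006813049316406), 3.4094643592834473)
t4 ((541.8148803710938, 182.7504425048828), (57.526607513427734, 57.30891799926758), 0.6743693351745605)
t5 ((481.8359069824219, 249.5120086669922), (63.905540466308594, 58.711509704589844), 3.4858226776123047)
lens ((517.5281982421875, -390.5560302734375), (79.30706787109375, 79.64125061035156), 141.0659942626953) ((517.5415649414062, -390.645751953125), 40.6835823059082)Traceback (most recent call last):
  File "<stdin>", line 18, in <module>
  File "<stdin>", line 5, in biggest
ValueError: max() iterable argument is empty
```

```bash
cat >> h.py <<'E'
def go(x,y,z,yaw):
    """shift in tool axes (cm) and turn (deg) to reach TCP x,y,z (m), tool y axis at world angle yaw (deg, mod 180)"""
    o=ctrl.get_obs(); M=R.from_rotvec(o['tool_rot']).as_matrix()
    s=M.T@(np.array([x,y,z])-o['tool_pos'])*100
    yw=np.degrees(np.arctan2(M[1,1],M[0,1])); dy=(yaw-yw+90)%180-90
    print('t',round(o['t'],2),'tcp',o['tool_pos'].round(4),'yaw',yw.round(2),'tilt z',M[:,2].round(4),'shift cm',s.round(2),'turn deg',-dy.round(2),'F',o['contact_force'].round(1),'open',round(o['opening'],4),'grip',o['grip_force'],'q5',o['q'][5].round(2))
E
python3 - <<'E'
from h import *
go(.52,.03,.26,84.9)
d=img('wrist'); M=np.eye(4); o=ctrl.get_obs(); M[:3,:3]=R.from_rotvec(o['tool_rot']).as_matrix(); M[:3,3]=o['tool_pos']
print((np.linalg.inv(M)@d['cam_to_world']).round(3),d['fx'])
d=load('top'); V=d['frame'].max(2)
print(V[248:292:4,398:424:2])
E
```

```text
t 0.1 tcp [0.1915 0.5944 0.2301] yaw 72.13 tilt z [-8.0e-04 -1.7e-03 -1.0e+00] shift cm [-48.58 -43.64  -2.92] turn deg -12.77 F [-0.1  0.1 -0.1] open 0.0855 grip 0.0 q5 -0.12
[[-0.001 -0.945 -0.327  0.084]
 [ 1.    -0.001 -0.    -0.   ]
 [ 0.    -0.327  0.945 -0.143]
 [ 0.     0.     0.     1.   ]] 361.5891236493236
[[103 102 102 103 102 104 101  96 212 233 229 224 226]
 [101 102 102 103 104 100 103  95  60  73 103 103 101]
 [102 101 103 102 100 102  97  63  56  86 103 103 105]
 [100 103 102 104 103  99  55  60  58 103 100 106 102]
 [101 101 101 103 105  79  59  57  81 100 101 103 102]
 [101 103 103 102  92  54  59  60  92 101 104 103 101]
 [104 103 104 103  65  60  59  84 100 101 102 103 107]
 [102  99 101  87  56  61  66 101 103 103 104 103 104]
 [ 99 102 105  54  58  60  83 102 102 102 104 103 104]
 [103  99  85  58  56  74 101 104 104 103 103 104 105]
 [100 100  79  58  62 101 105 103 100 104 104 103 105]]
```

>>> send_rows(rows=[[8.5,[-4.2,-3.94,-0.3],0],[8.5,[-4.2,-3.94,-0.3],0],[8.5,[-4.2,-3.94,-0.3],0],[8.5,[-4.2,-3.94,-0.3],0],[8.5,[-4.2,-3.94,-0.3],0],[8.5,[-4.2,-3.94,-0.3],0],[8.5,[-4.2,-3.94,-0.3],0],[8.5,[-4.2,-3.94,-0.3],0],[8.5,[-4.2,-3.94,-0.3],0],[8.5,[-4.2,-3.94,-0.3],0]], newtons=40)

```text
t: 1.4
tool_pos: [0.4711, 0.0892, 0.2613]
tool_rot: [0.488, 3.103, 0.0]
contact_force: [0.7, 0.3, -0.5]
opening: 0.0848
grip_force: 0.0
```

>>> send_rows(rows=[[8.5,[0,0,0],-6.4],[8.5,[0,0,0],-6.4],[8.5,[0,0,0],0],[8.5,[0,0,0],0]])

```text
t: 1.9
tool_pos: [0.4704, 0.0911, 0.2611]
tool_rot: [-0.141, -3.138, 0.0]
contact_force: [0.2, 0.4, -0.6]
opening: 0.085
grip_force: 0.0
```

```bash
python3 - <<'E'
from h import *
go(.533,-.014,.06,84.9)
d=img('wrist'); save(d,'w1.png')
E
```

```text
t 1.9 tcp [0.4704 0.0911 0.2611] yaw 84.86 tilt z [-3.e-04 -0.e+00 -1.e+00] shift cm [-7.18 -9.91 20.11] turn deg -0.04 F [ 0.2  0.4 -0.6] open 0.085 grip 0.0 q5 -1.45
```

View pics/w1.png

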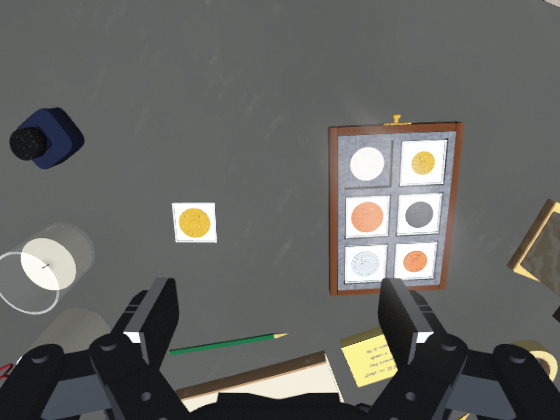

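The wrist view shows the empty recess with its white ticket at (367,164) and the loose capsule at (195,222). The tray spans (330..463, 122..295).

```bash
cat >> h.py <<'E'
def masks(d):
    hsv=cv2.cvtColor(d['frame'],cv2.COLOR_RGB2HSV).astype(int); return hsv[...,0],hsv[...,1],hsv[...,2]
def big(m,box):
    x0,y0,x1,y1=box; k=np.zeros(m.shape,np.uint8); k[y0:y1,x0:x1]=m[y0:y1,x0:x1]
    c,_=cv2.findContours(k,cv2.RETR_EXTERNAL,cv2.CHAIN_APPROX_NONE); return max(c,key=cv2.contourArea).reshape(-1,2)
def rect(d,c,z): return cv2.minAreaRect((onplane(d,c,z)[:,:2]*1000).astype(np.float32))
E
python3 - <<'E'
from h import *
d=load('wrist'); H,S,V=masks(d)
print('cap',rect(d,big(V>140,(160,190,232,255)),.009))
print('coin',rect(d,big((S>90)&(V>90),(160,190,232,255)),.009))
c=big((V>190)&(S<40),(345,140,390,186)); print('ticket',rect(d,c,.0075))
print('tray',rect(d,big((S>70)&(V>30)&((H<16)|(H>172)),(322,112,468,300)),.016))
for b in ((398,135,447,186),(344,194,391,239),(398,190,444,236),(344,240,389,284),(396,238,440,281)):
    c=big(V>190,b); print('t',rect(d,c,.016))
d=load('top'); H,S,V=masks(d)
c=big(V<80,(395,250,422,295)); w=onplane(d,c,.009)[:,:2]*1000; print('handle',cv2.minAreaRect(w.astype(np.float32)),cv2.fitLine(w.astype(np.float32),cv2.DIST_L2,0,.01,.01).ravel())
for nm,b in (('mug',(300,125,365,180)),('candle',(310,185,358,235)),('ink',(300,255,338,297))):
    vv,uu=np.mgrid[b[1]:b[3],b[0]:b[2]]; P=bydepth(d,np.c_[uu.ravel(),vv.ravel()]); Q=P[P[:,2]>.03]
    print(nm,Q.min(0).round(3),Q.max(0).round(3))
E
```

```text
cap ((533.5668334960938, -14.173774719238281), (50.58343505859375, 50.840858459472656), 84.77879333496094)
coin ((533.705322265625, -14.167057037353516), (35.9849853515625, 36.52391052246094), 38.7398567199707)
ticket ((481.6624450683594, 190.16683959960938), (38.762855529785156, 37.7597770690918), 85.23819732666016)
tray ((542.7042236328125, 217.14993286132812), (147.43313598632812, 208.8955078125), 87.6465835571289)
t ((483.6037902832031, 250.34959411621094), (50.151466369628906, 50.291324615478516), 87.59674835205078)
t ((541.9146728515625, 187.6796112060547), (49.350860595703125, 50.19453048706055), 88.02649688720703)
t ((544.144775390625, 248.25559997558594), (50.42506790161133, 50.51044845581055), 87.87664794921875)
t ((602.3006591796875, 185.02586364746094), (50.317562103271484, 51.28203201293945), 87.3000259399414)
t ((604.6911010742188, 245.8267364501953), (49.906497955322266, 50.59889602661133), 87.08967590332031)
handle ((433.79168701171875, -362.5660400390625), (13.940876960754395, 92.95945739746094), 69.85957336425781) [ 9.5045686e-01 -3.1085652e-01  4.3307535e+02 -3.6223798e+02]
mug [ 0.391 -0.24   0.03 ] [ 0.722 -0.082  1.081]
candle [ 0.391 -0.22   0.03 ] [ 0.591 -0.082  1.081]
ink [ 0.383 -0.186  0.03 ] [ 0.444 -0.082  1.081]
```

>>> send_rows(rows=[[5.8,[-1.81,-2.48,4.0],0],[5.8,[-1.81,-2.48,4.0],0],[5.8,[-1.81,-2.48,4.0],0],[5.8,[-1.81,-2.48,4.0],0],[5.8,[0,0,0],0],[5.8,[0,0,0],0],[5.8,[0,0,0],0]], newtons=40)

```text
t: 2.82
tool_pos: [0.535, -0.0136, 0.1033]
tool_rot: [0.137, 3.135, -0.0]
contact_force: [-0.1, 0.2, -0.4]
opening: 0.058
grip_force: 0.0
```

```bash
python3 - <<'E'
from h import *
go(.5335,-.0142,.01,84.8)
d=img('wrist'); save(d,'w2.png'); H,S,V=masks(d)
c=big((S>90)&(V>90),(150,100,420,300)); print('coin',rect(d,c,.009),c.min(0),c.max(0))
x0,y0=c.min(0);x1,y1=c.max(0)
print('cap',rect(d,big(V>140,(x0-30,y0-30,x1+30,y1+30)),.009))
E
```

```text
t 2.83 tcp [ 0.535  -0.0136  0.1033] yaw 84.99 tilt z [ 3.4e-03 -4.0e-04 -1.0e+00] shift cm [ 0.18 -0.07  9.33] turn deg 0.19 F [-0.1  0.2 -0.4] open 0.058 grip 0.0 q5 -1.65
coin ((534.0144653320312, -14.370431900024414), (36.51655960083008, 37.14405822753906), 40.5880012512207) [251 182] [304 232]
cap ((534.06005859375, -14.224645614624023), (50.55628204345703, 50.88031768798828), 84.43474578857422)
```

View pics/w2.png

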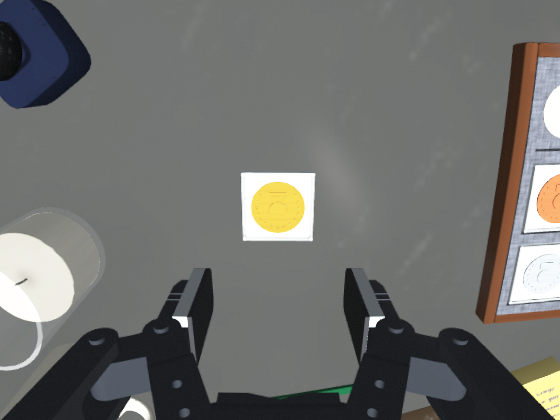

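The capsule sits centred between the fingers at (278,207), measured at (534.0,-14.2) mm. I'll descend in steps and feel for the desk.

>>> send_rows(rows=[[5.8,[0.1,-0.06,3.5],0.2],[5.8,[0,0,3.5],0],[5.8,[0,0,2.0],0],[5.8,[0,0,0],0],[5.8,[0,0,0.3],0],[5.8,[0,0,0.2],0],[5.8,[0,0,0],0]])

```text
t: 3.75
tool_pos: [0.5335, -0.0148, 0.0071]
tool_rot: [0.144, 3.137, -0.0]
contact_force: [-0.1, -0.4, 0.8]
opening: 0.058
grip_force: 0.0
```

>>> send_rows(rows=[[5.8,[0,0,0.2],0],[5.8,[0,0,0],0]])

```text
t: 4.0
tool_pos: [0.5328, -0.0147, 0.0042]
tool_rot: [-0.144, -3.138, -0.0]
contact_force: [-1.2, -0.5, -0.0]
opening: 0.0582
grip_force: 0.0
```

>>> send_rows(rows=[[5.8,[0,0,0.2],0],[5.8,[0,0,0],0]])

```text
t: 4.25
tool_pos: [0.5327, -0.0147, 0.0021]
tool_rot: [-0.144, -3.138, -0.0]
contact_force: [-0.2, -0.2, -0.4]
opening: 0.0582
grip_force: 0.0
```

>>> send_rows(rows=[[5.8,[0,0,0.15],0],[5.8,[0,0,0],0]])

```text
t: 4.5
tool_pos: [0.5328, -0.0147, 0.0006]
tool_rot: [-0.144, -3.138, -0.0]
contact_force: [0.3, 0.2, 0.6]
opening: 0.0583
grip_force: 0.0
```

>>> send_rows(rows=[[5.8,[-0.1,0,0.2],0],[5.8,[0,0,0],0]])

```text
t: 4.75
tool_pos: [0.5339, -0.0148, -0.0014]
tool_rot: [-0.144, -3.138, -0.0]
contact_force: [0.3, -0.2, 0.5]
opening: 0.0577
grip_force: 0.0
```

>>> send_rows(rows=[[5.8,[0,0,0.15],0],[5.8,[0,0,0],0]])

```text
t: 5.0
tool_pos: [0.5338, -0.0148, -0.0029]
tool_rot: [-0.144, -3.138, -0.0]
contact_force: [-0.1, 0.4, 0.2]
opening: 0.0577
grip_force: 0.0
```

>>> send_rows(rows=[[5.8,[0,0,0.15],0],[5.8,[0,0,0],0]])

```text
t: 5.25
tool_pos: [0.5338, -0.0148, -0.0043]
tool_rot: [-0.144, -3.138, -0.0]
contact_force: [-1.6, -0.2, -0.3]
opening: 0.0583
grip_force: 0.0
```

>>> send_rows(rows=[[5.8,[0,0,0.12],0],[5.8,[0,0,0],0]])

```text
t: 5.5
tool_pos: [0.534, -0.0148, -0.0046]
tool_rot: [-0.144, -3.138, 0.0]
contact_force: [-3.2, 0.1, 6.0]
opening: 0.0582
grip_force: 2.9
```

>>> send_rows(rows=[[5.8,[0,0,0.12],0],[5.8,[0,0,0],0]])

```text
t: 5.75
tool_pos: [0.534, -0.0148, -0.0047]
tool_rot: [-0.144, -3.137, -0.0]
contact_force: [-7.1, 1.7, 14.8]
opening: 0.058
grip_force: 7.1
```

>>> send_rows(rows=[[5.8,[0,0,-0.7],0],[5.8,[0,0,0],0],[4.5,[0,0,0],0],[4.5,[0,0,0],0],[4.5,[0,0,0],0],[4.5,[0,0,0],0]])

```text
t: 6.5
tool_pos: [0.5344, -0.0149, 0.0008]
tool_rot: [0.144, 3.137, -0.0]
contact_force: [0.4, 0.1, 5.3]
opening: 0.0487
grip_force: 41.8
```

>>> send_rows(rows=[[4.5,[0,0,-1],0],[4.5,[0,0,-4],0],[4.5,[0,0,-4],0],[4.5,[0,0,0],0],[4.5,[0,0,0],0]])

```text
t: 7.12
tool_pos: [0.5331, -0.0147, 0.0896]
tool_rot: [-0.144, -3.137, -0.0]
contact_force: [-0.3, 0.6, -0.7]
opening: 0.0483
grip_force: 41.6
```

```bash
python3 - <<'E'
from h import *
go(.4813,.190,.06,87.6)
d=img('wrist'); save(d,'w3.png'); H,S,V=masks(d)
E
```

```text
t 7.12 tcp [ 0.5331 -0.0147  0.0896] yaw 84.73 tilt z [-1.4e-03  3.0e-04 -1.0e+00] shift cm [ 7.03 19.9   2.97] turn deg -2.87 F [-0.3  0.6 -0.7] open 0.0483 grip 41.63552284240723 q5 -1.65
```

View pics/w3.png

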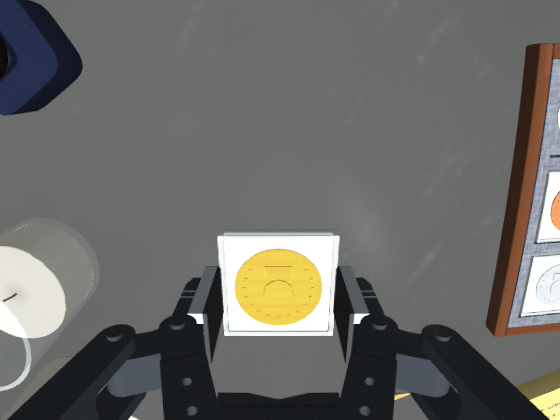

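The capsule is gripped level with its coin at (278,287). I'll move over the recess.

>>> send_rows(rows=[[4.5,[1.4,4.0,0],0],[4.5,[1.4,4.0,0],0],[4.5,[1.4,4.0,0.5],-1.4],[4.5,[1.4,4.0,0.5],-1.4],[4.5,[1.4,4.0,0.5],0],[4.5,[0,0,0],0],[4.5,[0,0,0],0]])

```text
t: 8.05
tool_pos: [0.4788, 0.1895, 0.0741]
tool_rot: [-0.067, -3.139, 0.002]
contact_force: [-0.6, -0.8, 0.0]
opening: 0.0483
grip_force: 41.7
```

```bash
cat > m.py <<'E'
from h import *
go(.4813,.190,.03,87.6)
d=img('wrist'); H,S,V=masks(d)
c=big((S>90)&(V>90)&(H>18)&(H<35),(215,230,345,345)); 
k=np.zeros(V.shape,np.uint8); cv2.drawContours(k,[c.reshape(-1,1,2)],-1,1,-1); v,u=np.nonzero(k); P=bydepth(d,np.c_[u,v])
z=np.median(P[:,2]); print('coin z',z,rect(d,c,z), 'px',c.min(0),c.max(0))
o=ctrl.get_obs(); print('off coin-tcp mm',np.r_[rect(d,c,z)[0],z*1000]-o['tool_pos']*1000)
c=big(V>140,(200,215,360,355)); print('cap',rect(d,c,z))
E
python3 - <<'E'
exec(open('m.py').read()); save(d,'w4.png')
E
```

```text
t 8.05 tcp [0.4788 0.1895 0.0741] yaw 87.56 tilt z [-0.0022 -0.001  -1.    ] shift cm [-0.26  0.07  4.41] turn deg -0.04 F [-0.6 -0.8  0. ] open 0.0483 grip 41.69360160827637 q5 -1.3
coin z 0.08227213902251657 ((478.68121337890625, 189.0877685546875), (37.3333625793457, 37.33138656616211), 87.544921875) px [235 249] [321 324]
off coin-tcp mm [-0.59601701 -0.07232021  7.69672228]
cap ((478.096923828125, 193.80186462402344), (59.3033447265625, 65.41924285888672), 87.82820129394531)
```

View pics/w4.png

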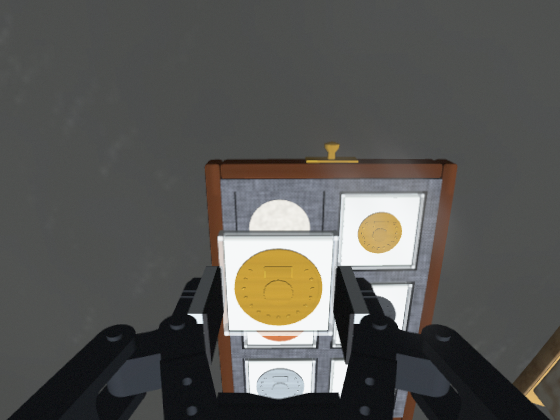

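The held capsule's coin is at (278,287). The recess edges run at columns 235 and 324, the ticket is at (280,215), and the neighbouring capsule is at (382,232). I'll re-measure the recess from this view.

```bash
python3 - <<'E'
from h import *
d=load('wrist'); H,S,V=masks(d)
c=big(V>190,(337,188,428,275)); r=rect(d,c,.016); print(r); a=np.radians(87.6); print('recess from t5',np.array(r[0])-61*np.array([np.cos(a),np.sin(a)]))
# ticket arc circle fit
c=big((V>170)&(S<40),(245,195,318,230)); p=c[(c[:,1]<226)]; w=onplane(d,p,.0075)[:,:2]*1000
A=np.c_[2*w,np.ones(len(w))]; s=np.linalg.lstsq(A,(w**2).sum(1),rcond=None)[0]; print('ticket',s[:2],np.sqrt(s[2]+s[0]**2+s[1]**2))
g=cv2.cvtColor(d['frame'],cv2.COLOR_RGB2GRAY); print(g[205,225:245],g[205,318:334]); print(g[225,225:245],g[225,318:334])
print(g[170:200,262])
E
```

```text
((483.6607971191406, 249.96881103515625), (50.45513916015625, 49.12335968017578), 87.63158416748047)
recess from t5 [481.10638224 189.0223184 ]
ticket [481.68219062 189.68731816] 18.96475744449225
[122 120 122 121 115 117 120 117 113  96  62  90 118 121 123 120 120 122
 120 122] [133 128 128 132 101  55  99 122 122 125 124 125 126 128 126 127]
[141 136 134 135 139 137 135 134 131 135 105  61 107 135 132 129 128 132
 130 127] [123 117 120 103  63  86 120 125 130 133 125 120 122 125 126 122]
[ 65  65  65  66  68  70  70  76  56  93 122 124 125 125 124 129 127 125
 124 122 116 126 141 142 129 130 130 131 137 134]
```

>>> send_rows(rows=[[4.5,[-0.27,0.05,2.0],0],[4.5,[0,0,2.0],0],[4.5,[0,0,1.0],0],[4.5,[0,0,0],0],[4.5,[0,0,0],0]])

```text
t: 8.72
tool_pos: [0.483, 0.1902, 0.0262]
tool_rot: [0.068, 3.14, 0.0]
contact_force: [-1.4, 0.7, 0.2]
opening: 0.0485
grip_force: 41.7
```

```bash
python3 - <<'E'
exec(open('m.py').read())
c=big(V>190,(340,185,455,300)); r=rect(d,c,.016); print(r,c.min(0),c.max(0)); a=np.radians(87.6); print('recess from t5',np.array(r[0])-61*np.array([np.cos(a),np.sin(a)]))
save(d,'w5.png')
E
```

```text
t 8.72 tcp [0.483  0.1902 0.0262] yaw 87.51 tilt z [ 1.3e-03  3.0e-04 -1.0e+00] shift cm [ 0.17 -0.03 -0.38] turn deg -0.09 F [-1.4  0.7  0.2] open 0.0485 grip 41.69878900051117 q5 -1.3
coin z 0.034316656908425114 ((482.9037170410156, 189.83554077148438), (37.34049606323242, 37.415061950683594), 87.43416595458984) px [235 249] [321 324]
off coin-tcp mm [-0.24223974 -0.5001227   7.92170065]
cap ((488.61016845703125, 189.51486206054688), (50.23902893066406, 60.538272857666016), 87.4232177734375)
((481.71649169921875, 249.33836364746094), (46.89742660522461, 45.41572952270508), 87.99584197998047) [353 215] [454 299]
recess from t5 [479.16207682 188.39187101]
```

View pics/w5.png

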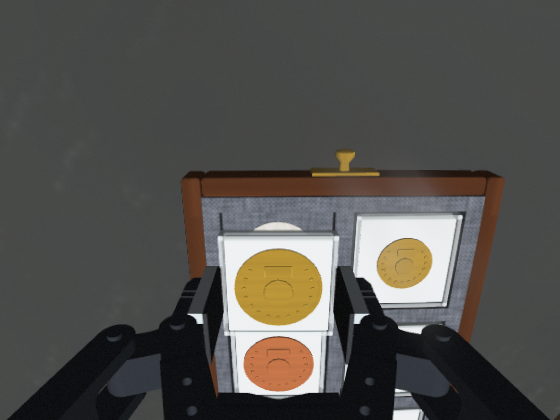

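The neighbouring capsule spans (353..464, 212..306) and my box clipped it. The recess edge lines are at columns 221 and 334, row 218.

```bash
python3 - <<'E'
from h import *
d=load('wrist'); H,S,V=masks(d)
c=big((V>190)&(S<60),(345,200,468,308)); r=rect(d,c,.016); a=np.radians(87.6); print(r,'recess from t5',np.array(r[0])-61*np.array([np.cos(a),np.sin(a)]))
g=cv2.cvtColor(d['frame'],cv2.COLOR_RGB2GRAY); L=215+g[218:228,215:228].argmin(1); Rr=328+g[218:228,328:340].argmin(1); print(L,Rr)
e=onplane(d,[[np.median(L),222],[np.median(Rr),222]],.016)*1000; print(e, 'mid',e.mean(0))
for u in (250,300): print(g[200:222,u])
c=big((S>60)&((H<16)|(H>172)),(178,165,506,200)); q=c[c[:,1]<200]; 
m=d['frame'][190:202,260]; print(m.tolist())
E
```

```text
((482.38604736328125, 249.31492614746094), (46.89742660522461, 46.755577087402344), 87.99584197998047) recess from t5 [479.83163249 188.36843351]
[220 220 220 220 221 221 221 221 221 221] [334 334 334 334 334 334 334 334 334 334]
[[458.35656833 164.89995478  16.        ]
 [460.65588669 216.41554873  16.        ]] mid [459.50622751 190.65775176  16.        ]
[122 127 127 122 121 127 128 124 118 120 124 121 116 115 112 106 104 106
 114 120 117 110]
[119 113 111 120 124 119 117 119 117 114 116 118 114 115 113 114 115 110
 100  99 110 115]
[[89, 52, 32], [91, 53, 33], [92, 54, 34], [93, 55, 33], [94, 55, 35], [98, 57, 36], [71, 50, 43], [74, 79, 86], [107, 112, 121], [117, 121, 132], [112, 117, 128], [111, 115, 127]]
```

```bash
python3 - <<'E'
from h import *
d=load('wrist'); H,S,V=masks(d); a=np.radians(87.6); Y=np.array([np.cos(a),np.sin(a)]); X=np.array([Y[1],-Y[0]])
def circ(c,z):
    w=onplane(d,c,z)[:,:2]*1000; s=np.linalg.lstsq(np.c_[2*w,np.ones(len(w))],(w**2).sum(1),rcond=None)[0]; return s[:2],np.sqrt(s[2]+s[0]**2+s[1]**2)
c=big((S>80)&(V>80),(365,225,440,297)); p,r=circ(c,.016); print('t5 coin',p,r,'recess',p-61*Y)
c=big((S>80)&(V>80),(235,338,322,393)); c=c[c[:,1]>340]; p,r=circ(c,.016); print('t4 coin',p,r,'recess',p-61*X)
c=big((V>175)&(S<40),(246,215,310,236)); c=c[(c[:,1]<229)]; p,r=circ(c,.0075); print('ticket',p,r)
c=big((S>80)&((H<16)|(H>172)),(178,165,506,200)); q=np.array([[u,c[c[:,0]==u][:,1].min()] for u in range(210,480,10) if not 305<u<385]); w=onplane(d,q,.016)[:,:2]*1000; print('near edge along X, minus', (w@X).round(1), 'recess x', np.median(w@X)+104-61)
o=ctrl.get_obs(); print('capsule along X', np.array([482.9,189.84])@X)
E
```

```text
t5 coin [483.74779491 250.64558373] 13.233830864025412 recess [481.19338003 189.6990911 ]
t4 coin [542.36255919 187.30694721] 18.749579597913414 recess [481.41606656 189.86136208]
ticket [481.25894187 189.70582263] 18.384228706274747
near edge along X, minus [427.2 427.2 427.2 427.3 427.3 427.3 427.3 427.3 427.3 427.3 430.  430.
 430.5 430.4 426.8 426.8 427.2 427.2 427.1] recess x 470.2840455369178
capsule along X 474.5267405507874
```

>>> send_rows(rows=[[4.5,[0.16,0,0.4],0],[4.5,[0,0,0],0],[4.5,[0,0,0],0]])

```text
t: 9.15
tool_pos: [0.4806, 0.1905, 0.0215]
tool_rot: [0.067, 3.141, 0.0]
contact_force: [0.3, 0.1, -0.8]
opening: 0.0484
grip_force: 41.7
```

```bash
python3 m.py
```

```text
t 9.15 tcp [0.4806 0.1905 0.0215] yaw 87.54 tilt z [ 1.e-04  0.e+00 -1.e+00] shift cm [-0.07 -0.05 -0.85] turn deg -0.06 F [ 0.3  0.1 -0.8] open 0.0484 grip 41.69918775558472 q5 -1.29
coin z 0.029586689339401118 ((480.51873779296875, 190.11924743652344), (37.33735275268555, 37.38498306274414), 87.48683166503906) px [235 249] [321 324]
off coin-tcp mm [-0.21053868 -0.363339    8.06119781]
cap ((480.0671081542969, 188.12466430664062), (58.17335891723633, 51.31682205200195), 88.02635192871094)
```

>>> send_rows(rows=[[4.5,[-0.08,-0.03,0.2],0],[4.5,[0,0,0],0],[4.5,[0,0,0.15],0],[4.5,[0,0,0.15],0],[4.5,[0,0,0],0]])

```text
t: 9.82
tool_pos: [0.4813, 0.1901, 0.0162]
tool_rot: [-0.067, -3.14, 0.0]
contact_force: [0.4, 0.4, -0.0]
opening: 0.0489
grip_force: 41.7
```

>>> send_rows(rows=[[4.5,[0,0,0.15],0],[4.5,[0,0,0.1],0],[4.5,[0,0,0],0]])

```text
t: 10.2
tool_pos: [0.4814, 0.1901, 0.0138]
tool_rot: [-0.068, -3.141, 0.0]
contact_force: [-0.1, 0.2, 0.5]
opening: 0.0484
grip_force: 41.7
```

>>> send_rows(rows=[[4.5,[0,0,0.05],0],[4.5,[0,0,0],0],[5.8,[0,0,-0.1],0],[5.8,[0,0,0],0],[5.8,[0,0,0],0]])

```text
t: 10.82
tool_pos: [0.4815, 0.1901, 0.0145]
tool_rot: [0.068, 3.141, 0.0]
contact_force: [-0.5, -1.1, -1.3]
opening: 0.058
grip_force: 0.0
```

>>> send_rows(rows=[[5.8,[0,0,-2],0],[5.8,[0,0,-3],0],[0,[0,0,0],0],[0,[0,0,0],0],[0,[0,0,0],0],[0,[0,0,0],0]])

```text
t: 11.58
tool_pos: [0.4807, 0.1899, 0.0633]
tool_rot: [-0.068, -3.139, 0.001]
contact_force: [-0.3, 0.2, -0.1]
opening: -0.0
grip_force: 0.0
```

```bash
python3 - <<'E'
from h import *
go(.4813,.1898,.03,87.6)
d=img('wrist'); save(d,'w6.png'); H,S,V=masks(d)
c=big((S>90)&(V>90)&(H>18)&(H<35),(215,150,330,330)); print(rect(d,c,.016),c.min(0),c.max(0))
v,u=np.mgrid[c[:,1].min()+5:c[:,1].max()-5,c[:,0].min()+10:c[:,0].max()-10]; print('z',np.median(bydepth(d,np.c_[u.ravel(),v.ravel()])[:,2]))
E
```

```text
t 11.57 tcp [0.4807 0.1899 0.0633] yaw 87.54 tilt z [-2.e-03 -5.e-04 -1.e+00] shift cm [-0.07 -0.01  3.33] turn deg -0.06 F [-0.3  0.2 -0.1] open -0.0 grip 0.0 q5 -1.3
((480.18743896484375, 189.581787109375), (36.92511749267578, 34.963504791259766), 87.493408203125) [246 207] [310 263]
z 0.01593251370853721
```

View pics/w6.png

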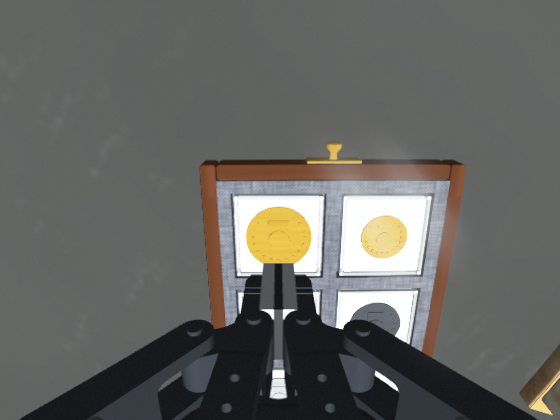

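The capsule at (279,237) has dropped in, with its top at z = 0.016. I'll press it now with closed fingers.

>>> send_rows(rows=[[0,[0,0,2.2],0],[0,[0,0,2.0],0],[0,[0,0,0],0],[0,[0,0,0.2],0],[0,[0,0,0.2],0],[0,[0,0,0],0]])

```text
t: 12.38
tool_pos: [0.4818, 0.1902, 0.0189]
tool_rot: [0.068, 3.14, 0.0]
contact_force: [0.6, 1.7, -0.7]
opening: 0.0001
grip_force: 0.0
```

>>> send_rows(rows=[[0,[0,0,0.15],0],[0,[0,0,0.1],0],[0,[0,0,0],0]])

```text
t: 12.75
tool_pos: [0.4816, 0.1901, 0.0161]
tool_rot: [0.068, 3.141, 0.0]
contact_force: [-0.4, 0.9, 0.9]
opening: -0.0001
grip_force: 0.7
```

>>> send_rows(rows=[[0,[0,0,0.1],0],[0,[0,0,0.1],0],[0,[0,0,0],0],[0,[0,0,0],0]])

```text
t: 13.25
tool_pos: [0.4816, 0.1902, 0.016]
tool_rot: [-0.067, -3.14, 0.001]
contact_force: [-7.6, -1.2, 15.5]
opening: 0.0002
grip_force: 7.5
```

Pressed at 15 N with the top at 16.0 mm, so it is flush. I'll lift and go to the reading glass.

>>> send_rows(rows=[[0,[0,0,-1],0],[0,[0,0,-5],0],[0,[0,0,-6],0],[0,[0,0,-6],0],[0,[0,0,-5.5],0],[0,[0,0,0],0],[0,[0,0,0],0]])

```text
t: 14.12
tool_pos: [0.4812, 0.19, 0.2483]
tool_rot: [-0.068, -3.14, 0.0]
contact_force: [0.1, -0.3, -0.4]
opening: 0.0003
grip_force: 0.0
```

```bash
python3 - <<'E'
from h import *
go(.4583,-.3708,.25,71.5)
d=img('wrist'); H,S,V=masks(d)
x=onplane(d,[[280,210]],.016); print(x)
T=np.linalg.inv(d['cam_to_world']); p=T@np.array([.4813,.1898,.016,1]); u,v=p[0]/p[2]*d['fx']+d['cx'],p[1]/p[2]*d['fy']+d['cy']; print(u,v)
u,v=int(u),int(v); c=big((S>90)&(V>90)&(H>18)&(H<35),(u-27,v-25,u+27,v+25)); print('coin',rect(d,c,.016))
c=big((V>175),(u-27,v-25,u+27,v+25)); print('cap',rect(d,c,.016))
P=bydepth(d,c[::3]); print('z',np.median(P[:,2]))
E
```

```text
t 14.12 tcp [0.4812 0.19   0.2483] yaw 87.53 tilt z [-5.e-04 -1.e-04 -1.e+00] shift cm [ -0.13 -56.13  -0.16] turn deg 16.03 F [ 0.1 -0.3 -0.4] open 0.0003 grip 0.0 q5 -1.3
[[0.53087536 0.18974547 0.016     ]]
278.08317184558734 165.8630893366584
coin ((481.1018371582031, 189.72901916503906), (36.07728576660156, 35.6363410949707), 87.48648071289062)
cap ((479.7154235839844, 189.17967224121094), (55.074337005615234, 51.757789611816406), 87.48430633544922)
z 0.011440088651262031
```

>>> send_rows(rows=[[4,[0,-5.61,0],0],[4,[0,-5.61,0],0],[4,[0,-5.61,0],0],[4,[0,-5.61,0],0],[4,[0,-5.61,0],0],[4,[0,-5.61,0],0],[4,[0,-5.61,0],0],[4,[0,-5.61,0],0],[4,[0,-5.61,0],0],[4,[0,-5.61,0],0]])

```text
t: 15.42
tool_pos: [0.4562, -0.3715, 0.2459]
tool_rot: [-0.068, -3.138, -0.005]
contact_force: [1.2, 0.4, -0.1]
opening: 0.0397
grip_force: 0.0
```

>>> send_rows(rows=[[4,[0,0,0],8],[4,[0,0,0],8],[4,[0,0,4],0],[4,[0,0,4],0],[4,[0,0,0],0],[4,[0,0,0],0]])

```text
t: 16.18
tool_pos: [0.4574, -0.3704, 0.169]
tool_rot: [-0.504, -3.101, -0.0]
contact_force: [0.3, -0.3, 0.9]
opening: 0.0401
grip_force: 0.0
```

```bash
python3 - <<'E'
from h import *
go(.4583,-.3708,.1,71.5)
d=img('wrist'); save(d,'w7.png')
E
```

```text
t 16.18 tcp [ 0.4574 -0.3704  0.169 ] yaw 71.54 tilt z [-3.e-04  3.e-04 -1.e+00] shift cm [-0.1  -0.01  6.9 ] turn deg 0.04 F [ 0.3 -0.3  0.9] open 0.0401 grip 0.0 q5 -2.06
```

View pics/w7.png

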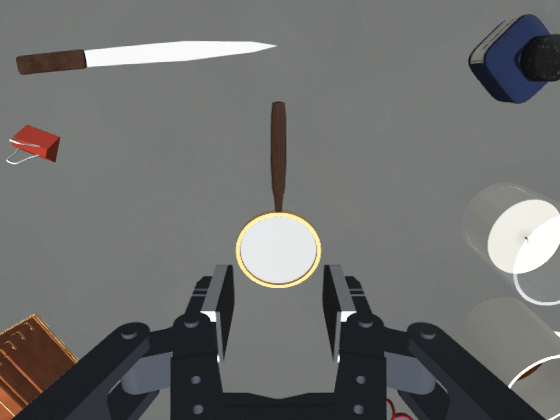

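The lens is at (278,249). The handle runs from (279,102) to (278,212), thinning near the lens. I'll measure the axis and widths.

```bash
python3 - <<'E'
from h import *
d=load('wrist'); H,S,V=masks(d)
c=big((S>60)&(V>60)&(H>12)&(H<32)|(V>150),(228,206,330,295)); w=onplane(d,c,.007)[:,:2]*1000
L,_=cv2.minEnclosingCircle(w.astype(np.float32)); e=cv2.fitEllipse(w.astype(np.float32)); print('lens',L,e)
m=((S>60)&(V<110))|(V<55)
rows=range(106,206,6); C=[];W=[]
for r in rows:
    u=np.nonzero(m[r,262:296])[0]+262; a=onplane(d,[[u.min()-.5,r],[u.max()+.5,r]],.008)[:,:2]*1000; C.append(a.mean(0)); W.append(np.linalg.norm(a[1]-a[0]))
C=np.array(C); f=cv2.fitLine(C.astype(np.float32),cv2.DIST_L2,0,.01,.01).ravel(); f=f*np.sign(f[0]) if f[0]<0 else f
yaw=np.degrees(np.arctan2(f[1],f[0])); print('axis yaw',yaw,np.c_[C.round(1),np.array(W).round(1),np.linalg.norm(C-np.array(e[0]),axis=1).round(1)])
u=np.array([[278,r] for r in rows]); print('z',(bydepth(d,u)[:,2]*1000).round(1))
print('lens z',bydepth(d,[[278,216],[278,284],[278,250],[239,250],[317,250]])[:,2]*1000)
E
```

```text
lens (518.9564208984375, -391.22039794921875) ((519.0198974609375, -391.1811218261719), (79.5800552368164, 79.71723937988281), 9.159578323364258)
axis yaw -18.54958 [[ 395.  -349.6    9.   130.8]
 [ 399.5 -351.2   10.7  126. ]
 [ 404.3 -352.3   11.5  121.2]
 [ 408.9 -353.9   11.6  116.3]
 [ 413.5 -355.8   12.5  111.3]
 [ 418.2 -357.4   12.5  106.3]
 [ 422.9 -359.    12.6  101.3]
 [ 427.8 -360.6   12.7   96.2]
 [ 432.6 -362.2   12.7   91.1]
 [ 437.5 -363.9   12.8   85.9]
 [ 442.6 -365.1   12.    80.7]
 [ 447.5 -367.2   11.2   75.4]
 [ 452.5 -368.9   11.3   70.1]
 [ 457.8 -370.2   10.5   64.7]
 [ 462.8 -372.4    9.6   59.3]
 [ 468.  -374.1    7.9   53.8]
 [ 473.3 -375.9    6.2   48.2]]
z [15.7 16.7 17.4 17.1 17.9 15.8 17.3 16.2 16.5 15.9 13.6 14.4 15.1 13.5
 13.1 11.9  9.9]
lens z [ 8.24101257  6.76529402  8.4327128  10.06365334  9.62864713]
```

>>> send_rows(rows=[[4,[2.5,0,0],0],[4,[0,0,5],0],[4,[0,0,5],0],[4,[0,0,3],0],[4,[0,0,0],0],[4,[0,0,0],0]])

```text
t: 16.98
tool_pos: [0.4351, -0.3641, 0.0417]
tool_rot: [0.503, 3.097, -0.004]
contact_force: [0.2, -0.6, 0.2]
opening: 0.0397
grip_force: 0.0
```

```bash
python3 - <<'E'
from h import *
go(.4337,-.3626,.0015,71.45)
E
```

```text
t 16.98 tcp [ 0.4351 -0.3641  0.0417] yaw 71.54 tilt z [ 0.003  -0.0033 -1.    ] shift cm [0.2  0.1  4.02] turn deg 0.09 F [ 0.2 -0.6  0.2] open 0.0397 grip 0.0 q5 -2.08
```

>>> send_rows(rows=[[4,[0.1,0.05,2],0],[4,[0,0,1.2],0],[4,[0,0,0.5],0],[4,[0,0,0],0],[4,[0,0,0],0]])

```text
t: 17.6
tool_pos: [0.4331, -0.362, 0.0022]
tool_rot: [0.504, 3.1, -0.001]
contact_force: [0.4, -0.1, 0.3]
opening: 0.0401
grip_force: 0.0
```

>>> send_rows(rows=[[0.8,[0,0,0],0],[0.8,[0,0,0],0],[0.8,[0,0,0],0],[0.8,[0,0,0],0],[0.8,[0,0,0],0],[0.8,[0,0,0],0]], newtons=80)

```text
t: 18.35
tool_pos: [0.433, -0.362, 0.0022]
tool_rot: [0.504, 3.1, -0.001]
contact_force: [0.4, -0.1, 2.7]
opening: 0.0101
grip_force: 78.2
```

>>> send_rows(rows=[[0.5,[0,0,-0.5],0],[0.5,[0,0,-1.5],0],[0.5,[0,0,-3],0],[0.5,[0,0,0],0],[0.5,[0,0,0],0]])

```text
t: 18.98
tool_pos: [0.4326, -0.3614, 0.0515]
tool_rot: [-0.504, -3.1, -0.001]
contact_force: [0.3, -0.1, -1.2]
opening: 0.0103
grip_force: 78.2
```

```bash
cat > n.py <<'E'
from h import *
go(.4337,-.3626,.2,71.45)
d=img('wrist'); H,S,V=masks(d); o=ctrl.get_obs(); M=R.from_rotvec(o['tool_rot']).as_matrix()
c=big((S>60)&(V>60)&(H>12)&(H<32),(130,90,430,400)); print('px',c.min(0),c.max(0))
P=bydepth(d,c); k=(P[:,2]>o['tool_pos'][2]-.03)&(P[:,2]<o['tool_pos'][2]+.05); P=P[k]
# plane fit of rim
for _ in range(4):
    A=np.c_[P[:,:2]-P[:,:2].mean(0),np.ones(len(P))]; s=np.linalg.lstsq(A,P[:,2],rcond=None)[0]; r=P[:,2]-A@s; P=P[abs(r)<2.5*r.std()+1e-4]
print('slopes',s[:2],'z rim',s[2],'n',len(P))
w=onplane(d,c,s[2])[:,:2]*1000; e=cv2.fitEllipse(cv2.convexHull(w.astype(np.float32))); print('lens',e)
L=np.r_[np.array(e[0])/1000,s[2]]; print('lens-tcp in tool mm',(M.T@(L-o['tool_pos'])*1000).round(1))
E
python3 - <<'E'
exec(open('n.py').read()); save(d,'w8.png')
E
```

```text
t 18.98 tcp [ 0.4326 -0.3614  0.0515] yaw 71.54 tilt z [-4.e-04  4.e-04 -1.e+00] shift cm [ -0.14  -0.08 -14.85] turn deg 0.09 F [ 0.3 -0.1 -1.2] open 0.0103 grip 78.21984887123108 q5 -2.08
px [257 368] [299 385]
slopes [ 0.70464838 -0.23860759] z rim 0.056756179875078465 n 114
lens ((483.3340759277344, -378.3464660644531), (14.095364570617676, 25.338069915771484), 161.68385314941406)
lens-tcp in tool mm [-54.   -0.3  -6. ]
```

View pics/w8.png

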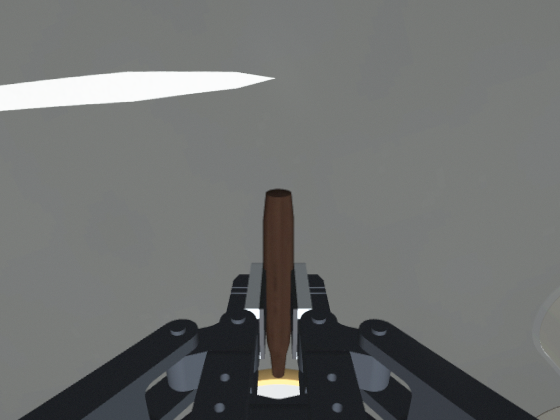

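The handle is held centred at (278,190–375), and the gripper hides the lens in this view. I'll raise it and check the lens with the top camera numerically.

>>> send_rows(rows=[[0.5,[0,0,-2],0],[0.5,[0,0,-4],0],[0.5,[0,0,-4],0],[0.5,[0,0,-4],0],[0.5,[0,0,-1],0],[0.5,[0,0,0],0],[0.5,[0,0,0],0]])

```text
t: 19.9
tool_pos: [0.432, -0.3607, 0.1994]
tool_rot: [-0.503, -3.098, -0.004]
contact_force: [0.1, 0.0, -1.0]
opening: 0.0101
grip_force: 78.2
```

```bash
cat > n.py <<'E'
from h import *
import sys
zoff=float(sys.argv[1]) if len(sys.argv)>1 else .004
go(.3953,.2189,.2,71.5)
o=ctrl.get_obs(); M=R.from_rotvec(o['tool_rot']).as_matrix()
for n in ('top','side'):
    d=img(n); H,S,V=masks(d)
    p=o['tool_pos']+M@np.array([-.0907,-.0005,-zoff]); T=np.linalg.inv(d['cam_to_world']); q=T@np.r_[p,1]
    u,v=int(q[0]/q[2]*d['fx']+d['cx']),int(q[1]/q[2]*d['fy']+d['cy'])
    hw=int(.055/q[2]*d['fx']); print(n,'expect px',u,v,hw,'lens',p.round(4))
    box=(max(u-hw,0),max(v-hw,0),u+hw,v+hw)
    vv,uu=np.mgrid[box[1]:min(box[3],420),box[0]:min(box[2],560)]; uv=np.c_[uu.ravel(),vv.ravel()]
    P=bydepth(d,uv); k=(abs(P[:,2]-p[2])<.03)&(np.hypot(*(P-p)[:,:2].T)<.048); Q=P[k]; 
    k2=np.dot(Q-p,M[:,0])<.02
    Q=Q[k2]
    for _ in range(4):
        A=np.c_[Q[:,:2]-p[:2],np.ones(len(Q))]; s=np.linalg.lstsq(A,Q[:,2],rcond=None)[0]; r=Q[:,2]-A@s; Q=Q[abs(r)<2.5*r.std()+5e-4]
    print('  slope along axis (fwd)',-(s[:2]@M[:2,0]),'across',s[:2]@M[:2,1],'z at expect',s[2].round(4),'n',len(Q),'resid',r.std().round(4))
    w=cv2.convexHull((Q[:,:2]*1000).astype(np.float32)); print('  circle',cv2.minEnclosingCircle(w),'ellipse',cv2.fitEllipse(w))
E
python3 n.py
```

```text
t 19.9 tcp [ 0.432  -0.3607  0.1994] yaw 71.54 tilt z [-0.0027  0.003  -1.    ] shift cm [21.84 53.82  0.12] turn deg 0.04 F [ 0.1  0.  -1. ] open 0.0101 grip 78.2494604587555 q5 -2.08
top expect px 449 220 29 lens [ 0.5179 -0.3899  0.2031]
  slope along axis (fwd) -0.04626103001348026 across 0.006656856072090158 z at expect 0.2024 n 886 resid 0.0017
  circle ((522.0223388671875, -388.1220397949219), 38.791263580322266) ellipse ((523.7235717773438, -388.1563720703125), (61.1450080871582, 75.14669799804688), 12.388731956481934)
side expect px 324 263 40 lens [ 0.5179 -0.3899  0.2031]
  slope along axis (fwd) -0.04454829474687122 across -0.0015111424488220236 z at expect 0.201 n 1588 resid 0.0012
  circle ((516.1461791992188, -390.5442199707031), 40.31892395019531) ellipse ((520.3345947265625, -391.3676452636719), (64.9971923828125, 82.11162567138672), 156.40118408203125)
```

The lens is where I expected and level to about 0.045 rad. Next is the crossing.

>>> send_rows(rows=[[0.5,[0.8,2.0,0],0],[0.5,[1.46,3.59,0],0],[0.5,[1.46,3.59,0],0],[0.5,[1.46,3.59,0],0],[0.5,[1.46,3.59,0],0],[0.5,[1.46,3.59,0],0],[0.5,[1.46,3.59,0],0],[0.5,[1.46,3.59,0],0],[0.5,[1.46,3.59,0],0],[0.5,[1.46,3.59,0],0]])

```text
t: 21.25
tool_pos: [0.4081, 0.0099, 0.2012]
tool_rot: [-0.503, -3.1, -0.001]
contact_force: [0.4, 0.2, -1.1]
opening: 0.0103
grip_force: 78.3
```

>>> send_rows(rows=[[0.5,[1.46,3.59,0],0],[0.5,[1.46,3.59,0],0],[0.5,[1.46,3.59,0],0],[0.5,[1.46,3.59,0],0],[0.5,[1.46,3.59,0],0],[0.5,[0.8,2.0,0],0],[0.5,[0,0,0],0],[0.5,[0,0,0],0],[0.5,[0,0,0],0]])

```text
t: 22.38
tool_pos: [0.3955, 0.2221, 0.2017]
tool_rot: [-0.506, -3.1, 0.0]
contact_force: [0.3, 0.4, -0.5]
opening: 0.0101
grip_force: 78.4
```

```bash
python3 n.py
```

```text
t 22.38 tcp [0.3955 0.2221 0.2017] yaw 71.47 tilt z [-2.e-04 -2.e-04 -1.e+00] shift cm [-0.08 -0.31  0.17] turn deg -0.03 F [ 0.3  0.4 -0.5] open 0.0101 grip 78.35371255874634 q5 -0.9
top expect px 137 235 29 lens [0.4814 0.1928 0.2057]
  slope along axis (fwd) -0.04227982967751828 across -0.006433824756989112 z at expect 0.2055 n 1106 resid 0.0018
  circle ((479.5603332519531, 192.93922424316406), 39.52751541137695) ellipse ((483.82000732421875, 191.23910522460938), (66.61099243164062, 79.69396209716797), 158.9451141357422)
side expect px 199 96 23 lens [0.4814 0.1928 0.2057]
  slope along axis (fwd) -0.052686376272208436 across 0.015021099504550758 z at expect 0.2051 n 363 resid 0.0016
  circle ((479.13104248046875, 191.7479248046875), 41.32583236694336) ellipse ((480.66522216796875, 191.80308532714844), (74.30915069580078, 81.52386474609375), 164.30776977539062)
```

>>> send_rows(rows=[[0.5,[-0.05,-0.3,2],0],[0.5,[0,0,3],0],[0.5,[0,0,3],0],[0.5,[0,0,2.5],0],[0.5,[0,0,1.5],0],[0.5,[0,0,0.8],0],[0.5,[0,0,0],0],[0.5,[0,0,0],0]])

```text
t: 23.48
tool_pos: [0.396, 0.2201, 0.0749]
tool_rot: [0.504, 3.099, 0.002]
contact_force: [0.7, 0.7, -2.0]
opening: 0.0103
grip_force: 78.4
```

```bash
python3 n.py | cut -c1-330
```

```text
t 23.48 tcp [0.396  0.2201 0.0749] yaw 71.54 tilt z [ 1.8e-03  7.0e-04 -1.0e+00] shift cm [ 1.000e-02 -1.200e-01 -1.251e+01] turn deg 0.04 F [ 0.7  0.7 -2. ] open 0.0103 grip 78.35817217826843 q5 -0.91
top expect px 156 242 25 lens [0.4818 0.1909 0.0791]
  slope along axis (fwd) -0.03734869810982133 across -0.0030162020637229093 z at expect 0.0787 n 842 resid 0.0019
  circle ((480.393310546875, 191.52215576171875), 39.67809295654297) ellipse ((483.8141174316406, 190.3988494873047), (67.78385925292969, 80.6001205444336), 153.90234375)
side expect px 206 143 21 lens [0.4818 0.1909 0.0791]
  slope along axis (fwd) -0.04731404499787103 across 0.00021118608819915158 z at expect 0.0769 n 342 resid 0.0015
  circle ((477.88433837890625, 190.0325927734375), 41.378150939941406) ellipse ((483.9231262207031, 188.1750946044922), (64.22140502929688, 86.0992660522461), 160.5797119140625)
```

>>> send_rows(rows=[[0.5,[0,-0.08,1],0],[0.5,[0,0,1],0],[0.5,[0,0,0.7],0],[0.5,[0,0,0.3],0],[0.5,[0,0,0],0],[0.5,[0,0,0],0],[0.5,[0,0,0],0],[0.5,[0,0,0],0],[0.5,[0,0,0],0],[0.5,[0,0,0],0]])

```text
t: 24.82
tool_pos: [0.3949, 0.219, 0.0439]
tool_rot: [0.504, 3.101, 0.0]
contact_force: [-0.5, -0.4, -0.6]
opening: 0.0105
grip_force: 78.4
```

```bash
python3 n.py | cut -c1-330; python3 -c "
from h import *
d=load('top')
for nm,b in (('mug',(300,125,365,180)),('candle',(310,185,358,235)),('ink',(300,255,338,297))):
    vv,uu=np.mgrid[b[1]:b[3],b[0]:b[2]]; P=bydepth(d,np.c_[uu.ravel(),vv.ravel()]); Q=P[(P[:,2]>.03)&(P[:,2]<.2)]; print(nm,np.median(Q,0).round(3))
print(abs(ctrl.get_obs()['dq']).max())"
```

```text
t 24.82 tcp [0.3949 0.219  0.0439] yaw 71.53 tilt z [ 0.  0. -1.] shift cm [ -0.04   0.   -15.61] turn deg 0.03 F [-0.5 -0.4 -0.6] open 0.0105 grip 78.3583652973175 q5 -0.91
top expect px 160 243 25 lens [0.4808 0.1898 0.0479]
  slope along axis (fwd) -0.04409105378344392 across -0.011309711461652718 z at expect 0.0476 n 793 resid 0.002
  circle ((479.1867980957031, 190.5880126953125), 39.95024871826172) ellipse ((483.1473388671875, 189.2517547607422), (67.44676971435547, 81.10208892822266), 158.50440979003906)
side expect px 207 153 20 lens [0.4808 0.1898 0.0479]
  slope along axis (fwd) -0.04142832715202496 across 0.00010410018038429377 z at expect 0.0458 n 328 resid 0.0015
  circle ((478.6572265625, 188.35018920898438), 40.17609405517578) ellipse ((483.9274597167969, 185.9160919189453), (60.9991569519043, 84.30213928222656), 159.1303253173828)
mug [ 0.69  -0.198  0.046]
candle [ 0.557 -0.185  0.047]
ink [ 0.414 -0.155  0.037]
0.0014419158577786224
```

The lens is centred within about 2 mm, about 3 cm above the coin, level and still.

```bash
python3 -c "
from station import ctrl
print(ctrl.finish_job())"
```

```text
the job is handed in; nothing more can be done
None
```

I handed the job in; it printed no verdict. By my measurements, the capsule is flush in the formerly empty recess after a 15 N fingertip press, and the reading glass is held still about 3 cm above the coin, centred within about 2 mm and level to about 0.045 rad.

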